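# Refill the cedar plug tray with tongs and hold up the leftover plug

### The job

The cedar plugs are freshly oiled, so touch them only with the tongs: take the tongs from their stand, use them to set one of the two spare plugs upright in the one empty pocket of the moth tray without dropping it, and leave the plugs already in the tray and the other things on the shelf where they are. Then pick up the other spare with the tongs and finish while holding it still in the tongs, with its underside at least 10 cm above the shelf.

Things in the scene. Friction and masses are not known exactly. Their poses are not given: they have to be found in the camera images.
- tongs: steel spring tongs, 144 mm tall, 95 g, standing jaws down in the stand (leaning up to 3 degrees): two arms hinged at the top, free to open 53 mm between the jaws. Origin: midway between the jaw tips, at their lower ends; z up to the hinge, y the line along which the jaws close, x the hinge axis. Jaws: flat plates 20 mm wide (x), 28 mm high, 4 mm thick, 64 mm over the outside when open
- tongs_grip (a point): midway between the black grip pads on the outsides of the arms, 104 mm above the jaw tips; pads 20 mm wide (x), 24 mm high, to be squeezed from outside along the tongs' y by a gripper pointing down. Over the pads: 52 mm open, 44 mm when closed on a 28 mm plug. Held at 50 mm the tongs stay in the gripper by their spring, the jaws 46 mm apart; beyond 52 mm they fall out
- tongs_hinge (a point): the tongs' hinge, 138 mm above the jaw tips; the top of its barrel is 6 mm higher (40 mm above the centre of the pads)
- tongs_arm (a joint): closing of the tongs, rad: 0 open, about 0.18 with 28 mm between the jaws (then parallel), 0.38 shut. A spring opens them: about 5 N on the pads starts to close them, 12 N brings the jaws to 28 mm; about a quarter of any further grip force acts at the jaws
- stand: grey plastic open-topped holder for the tongs, fixed, 34 x 82 mm outside (x, y), 60 mm high, 5 mm walls and floor, so inside 24 x 72 mm; origin: centre of its underside; the tongs stand in it with their y along its y (either may lean up to about 3 degrees)
- tray: white plastic moth tray, fixed, 60 x 210 mm (x, y), 22 mm high, with a row along y of four round pockets 36 mm in diameter, 16 mm deep (floor 6 mm above the shelf), 50 mm apart; origin: centre of its underside
- tray_hole0 (a point): centre of the mouth of pocket 0 of the tray, 22 mm above the shelf (tray y = -75 mm); exactly one of the four pockets is empty at the start
- tray_hole1 (a point): centre of the mouth of pocket 1 of the tray, 22 mm above the shelf (tray y = -25 mm); exactly one of the four pockets is empty at the start
- tray_hole2 (a point): centre of the mouth of pocket 2 of the tray, 22 mm above the shelf (tray y = 25 mm); exactly one of the four pockets is empty at the start
- tray_hole3 (a point): centre of the mouth of pocket 3 of the tray, 22 mm above the shelf (tray y = 75 mm); exactly one of the four pockets is empty at the start
- plug1: a cedar plug (wooden cylinder 28 mm diameter, 42 mm tall, about 18 g) already standing in one of the tray's pockets, 26 mm of it showing above the tray; origin: centre of its underside, z up
- plug2: a cedar plug (wooden cylinder 28 mm diameter, 42 mm tall, about 18 g) already standing in one of the tray's pockets, 26 mm of it showing above the tray; origin: centre of its underside, z up
- plug3: a cedar plug (wooden cylinder 28 mm diameter, 42 mm tall, about 18 g) already standing in one of the tray's pockets, 26 mm of it showing above the tray; origin: centre of its underside, z up
- spare1: a spare cedar plug, the same upright wooden cylinder 28 mm diameter, 42 mm tall, about 18 g, standing on the shelf to the robot's left; origin: centre of its underside, z up
- spare2: a spare cedar plug, the same upright wooden cylinder 28 mm diameter, 42 mm tall, about 18 g, standing on the shelf to the robot's left; origin: centre of its underside, z up
- mug: stainless steel camping mug, 82 mm diameter, 85 mm high, handle on one side; bystander; origin: centre of its underside
- cup: lime green hard silicone collapsible cup, stepped, 82 mm rim diameter, 66 mm high; bystander; origin: centre of its underside
- headlamp: black aluminium headlamp without strap, about 47 x 82 x 39 mm; bystander; origin: centre of the underside of its housing
- carabiner: red carabiner lying flat, about 52 x 94 mm, 10 mm thick; bystander; origin: its middle, on the shelf

How it is judged:
By the outcome, as a careful person would: the job done as asked, in the order asked, and still so for the second after the job is handed in, while the arm keeps its last pose, push and grip.
It also fails if it takes over 54 s, if anything falls off the work surface, if the arm or the gripper's body presses on something with over 40 N, if the wrist force passes 120 N, or if a joint passes its speed limit or range.

### The arm

A 6-joint arm with a two-finger parallel gripper is mounted at the origin on the work surface. World frame = base frame: x ahead of the robot, y to its left, z up, the work surface at z = 0. Lengths are in mm, angles in rad, forces in N, time in s.
With the tool pointing down it reaches from about 275 to 750 mm from the base axis. Payload 10.2 kg.
Tool frame: the origin (TCP) lies at the very end of the fingers, on their centre line; the grasp point (between the pads) lies 19 mm behind it; z points along the fingers, y is the line along which they close (so a half turn about z gives the same grasp; the last joint's range is limited). The gripper opens to 85 mm and grips with 20 to 120 N. Pads are 22 mm wide; open, the fingers measure 114 mm over their backs; the gripper's body (76 mm by 85 mm) begins 54 mm behind the grasp point. The pads swing forward as they close: fully open they stand 13 mm farther back than shut.
Start: joints at [-1.475, 0.313, 1.498, -0, 1.331, -0.223], TCP at [164.536, -498.557, 198.494] pointing down, gripper open.
Joint ranges: [-2.94, 2.94], [-0.97, 2.17], [0.19, 2.56], [-1.23, 4.37], [0.02, 3.11], [-2.88, 2.88]. Speed limits (rad/s): [2.39, 2.39, 3.01, 3.14, 3.14, 3.14].

### API

Orientations are given as a unit quaternion [w, x, y, z].
In Python, from rig import * gives the robot as it stands. The module is installed in compiled form; this text tells all that it offers.
- The arm moves only by the shell command python3 -m crank 'ROWS' [FORCE]. ROWS is JSON, a list that holds one entry, the list of rows, each a list of 7 numbers: the shift along the tool's x, y, z in units of 25 mm (1.0 is 25 mm), then the turn, a rotation vector about the tool's x, y, z in units of 8 degrees (1.0 is 8 degrees), then the finger opening in mm, from 0 to 85.4. A call has exactly 8 rows; each row shifts and turns the commanded pose from where the row before left it, along the tool's axes as they then stand; what a row does not reach is not made up. A row lasts 1/10 s, in which the tool goes at most 50 mm and 8.59 degrees, less where a joint would pass 70% of its speed; a pose out of reach is approached as far as the arm can. A call is refused whole if a number of a shift passes 1 or a number of a turn 1, either way. A call with a gripper value outside its range is refused whole. The fingers move at their own pace and stop on an object; FORCE is the grip in N (left out, the last holds). Time passes only in rows, so rows that do not move let the fingers close, or fill a call up. It gives the time, the measured TCP pose, the force, the opening and the grip force at its end, in the units of the state.
- sense(): the state, without advancing time (a new reading comes with each control period).
- capture(name): name is "side" or "top"; returns the picture (420x560x3 uint8, blue, green, red); there is no depth.
- camera_model(name): a dict with "fx", "fy", "cx", "cy" (pixels), "world_from_camera" (4x4, takes a point from camera to world coordinates). Camera axes: x right, y up, looking along -z (the intrinsics and any distortion apply to the point x, -y, -z); pixel columns grow to the right and rows downward; lengths in mm; the calibration is good to about 2 mm. A picture is of the moment at which its call begins. camera_model takes no time and is no camera call.
- finish_job(): hands the job in; it is judged then, once.
The state is a dict: "time_s": time; "joints": joint angles; "dq": joint speeds; "tau": joint torques, N m; "eef_pos": TCP position; "ee_rot": TCP orientation; "force": force on the tool from outside, world axes, zero at the start; "wrist_torque": the same for the moment, N m; "grip_width": opening from 0.0 (shut) to 1.0 (fully open); "grip_force": force on a finger pad.
Only numpy, scipy, OpenCV 4.12 (cv2) and the standard library are available. Lean on these libraries where they do the work, as an engineer would, in place of code of your own. Each camera call takes 0.05 s, during which the arm holds its last target. There are 200 camera calls.

## Working session

There is one attempt and no reset: what is moved stays moved. The work goes in short steps, Python scripts to look and compute and a shell command to move; the robot and the scene stay as the last step left them, time stands still between calls to the robot, and variables do not carry over. Pictures are saved under pics/ and viewed, at most 10 in all, crops included, and the job is handed in when it is done.

```bash
mkdir -p pics
python3 - <<'E'
from rig import *
import cv2
for n in("top","side"):
    cv2.imwrite(f"pics/{n}0.png",capture(n)); m=camera_model(n); print(n,m)
s=sense();print(s)
E
```

```text
top {'fx': 444.6296599522724, 'fy': 444.6296599522724, 'cx': 285.89090067915174, 'cy': 216.3239370322878, 'world_from_camera': array([[-1.49815456e-02,  9.98118751e-01, -5.94517572e-02,
         5.22139571e+02],
       [-9.99886003e-01, -1.50668189e-02, -9.86290831e-04,
         2.48333363e+01],
       [-1.88018423e-03,  5.94302037e-02,  9.98230693e-01,
         1.09536376e+03],
       [ 0.00000000e+00,  0.00000000e+00,  0.00000000e+00,
         1.00000000e+00]])}
side {'fx': 414.0183849322729, 'fy': 414.0183849322729, 'cx': 285.2357270549963, 'cy': 214.56504704422218, 'world_from_camera': array([[-9.97868124e-01,  4.31771527e-02, -4.89381306e-02,
         5.48983287e+02],
       [-6.51695503e-02, -6.19210601e-01,  7.82515918e-01,
         6.60727735e+02],
       [ 3.48379996e-03,  7.84036967e-01,  6.20704356e-01,
         6.24488111e+02],
       [ 0.00000000e+00,  0.00000000e+00,  0.00000000e+00,
         1.00000000e+00]])}
{'time_s': 0.1, 'joints': array([-1.47543204e+00,  3.13429164e-01,  1.49837120e+00,  2.25017920e-05,
        1.33097802e+00, -2.23374076e-01]), 'dq': array([-1.33643970e-03, -6.42200824e-04,  1.12750404e-04, -2.20888986e-04,
       -1.98382321e-05,  7.83436835e-04]), 'tau': array([ 3.97136318e-03, -4.12894714e+01, -2.60140765e+01, -3.29221996e-05,
        3.05175097e-03, -2.43072361e-05]), 'eef_pos': array([ 164.50033145, -498.28488808,  197.97055412]), 'ee_rot': array([-5.90951247e-04,  9.87327840e-01,  1.58692739e-01,  4.88252505e-05]), 'force': array([-0.25627922,  0.18187319,  0.15358344]), 'wrist_torque': array([ 0.05361048,  0.03122604, -0.01070126]), 'grip_force': 0.0, 'grip_width': 1.000821507817258}
```

View pics/top0.png

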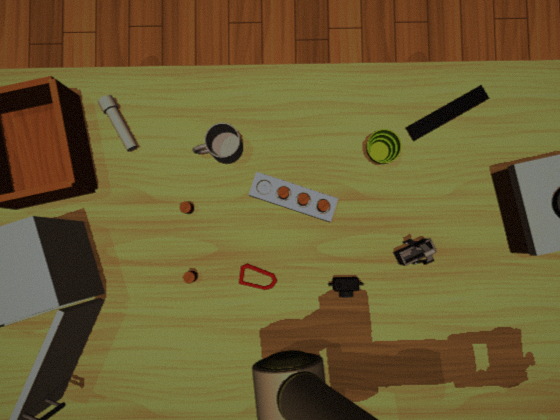

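View pics/side0.png

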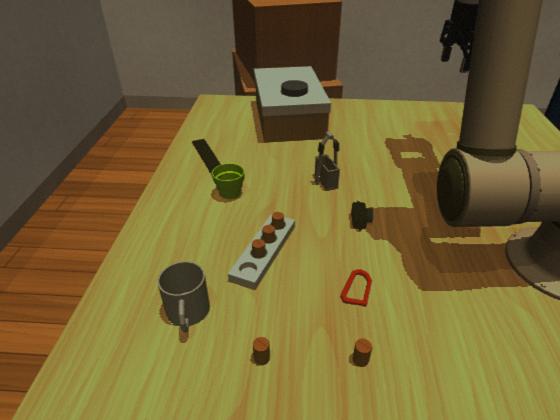

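The top view shows the tray with its empty pocket at (265,187) and plugs at (284,193), (303,199) and (323,205). The spares are at (186,207) and (190,277), and the tongs in the stand are at (415,250). In the side view the stand is at (328,172) and the spares are at (261,350) and (362,352).

```bash
cat > h.py <<'E'
import numpy as np, cv2
from rig import *
def ray(n,u,v):
    m=camera_model(n);T=m["world_from_camera"]
    d=T[:3,:3]@np.array([(u-m["cx"])/m["fx"],-(v-m["cy"])/m["fy"],-1.]);return T[:3,3],d/np.linalg.norm(d)
def plane(n,u,v,z):
    o,d=ray(n,u,v);return o+d*(z-o[2])/d[2]
def tri(p,q):
    (a,d),(b,e)=ray("top",*p),ray("side",*q)
    s,t=np.linalg.lstsq(np.c_[d,-e],b-a,rcond=None)[0]
    return (a+s*d+b+t*e)/2,np.linalg.norm(a+s*d-b-t*e)
def proj(n,P):
    m=camera_model(n);T=m["world_from_camera"];c=T[:3,:3].T@(np.asarray(P,float)-T[:3,3])
    return m["cx"]+m["fx"]*c[0]/-c[2],m["cy"]-m["fy"]*c[1]/-c[2]
def blobs(mask,amin=20):
    k,l,s,c=cv2.connectedComponentsWithStats(mask.astype(np.uint8)*255)
    return [(c[i].round(1),s[i].tolist()) for i in range(1,k) if s[i,4]>=amin]
E
python3 - <<'E'
from h import *
t=cv2.imread("pics/top0.png");s=cv2.imread("pics/side0.png")
R=lambda im,x,y,w,h:cv2.resize(im[y:y+h,x:x+w],(400,300),interpolation=cv2.INTER_CUBIC)
c=np.vstack([np.hstack([R(t,385,225,60,45),R(s,295,128,80,60)]),np.hstack([R(t,170,160,180,135),R(s,225,200,160,120)])])
cv2.imwrite("pics/crop0.png",np.clip(c*1.6,0,255).astype(np.uint8))
for n,im in(("top",t),("side",s)):
    h=cv2.cvtColor(im,cv2.COLOR_BGR2HSV)
    print(n,"plug",[b for b in blobs((h[...,0]<13)&(h[...,1]>120)&(h[...,2]>40),30) if b[1][4]<600])
    w=(h[...,1]<70)&(h[...,2]>90)
    print("white",[b for b in blobs(w,200) if b[1][4]<5000])
E
```

```text
top plug [(array([ 2.1, 17.4]), [0, 0, 6, 38, 130]), (array([14.2, 30. ]), [7, 0, 16, 68, 413]), (array([279.9,  23.3]), [273, 0, 15, 50, 293]), (array([546.3,  29.4]), [540, 0, 13, 59, 330]), (array([556.9,  23.3]), [553, 0, 7, 52, 156]), (array([453. ,  52.9]), [450, 46, 6, 15, 37]), (array([279.3,  56.1]), [274, 49, 13, 14, 59]), (array([70.5, 59.8]), [67, 56, 7, 11, 32]), (array([30.6, 85.1]), [0, 77, 59, 18, 394]), (array([283.1, 192. ]), [278, 187, 11, 12, 109]), (array([303. , 198.5]), [298, 193, 12, 12, 111]), (array([323.1, 205. ]), [318, 199, 12, 13, 111]), (array([185.3, 206.8]), [180, 202, 11, 11, 101]), (array([256.1, 277. ]), [239, 264, 38, 26, 353]), (array([189.1, 276.8]), [184, 271, 11, 12, 102])]
white [(array([120.1, 127.7]), [107, 108, 28, 41, 379]), (array([225. , 144.4]), [211, 133, 29, 24, 519]), (array([540.8, 200.6]), [514, 154, 46, 102, 3126]), (array([290.9, 195.7]), [249, 172, 89, 50, 1744]), (array([ 23.5, 273.7]), [0, 216, 73, 110, 4666]), (array([ 36.4, 365.1]), [9, 310, 55, 110, 822])]
side plug [(array([356.3, 288.1]), [341, 269, 31, 37, 426])]
white [(array([545. ,  56.6]), [524, 0, 36, 108, 1957]), (array([288.3,  86.1]), [254, 66, 77, 41, 2051]), (array([259. , 256.1]), [228, 217, 67, 66, 1045])]
```

View pics/crop0.png

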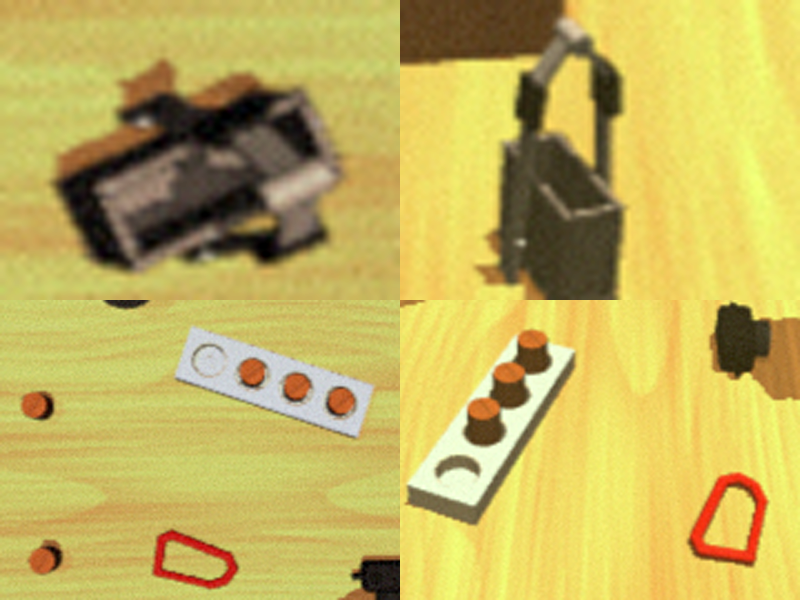

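Run:
```python
from h import *
T=lambda x,y:(385+x/6.667,225+y/6.667)
S=lambda x,y:(295+(x-400)/5,128+y/5)
for a,b,c in(("hinge",T(300,185),S(572,35)),("padL",T(225,110),S(530,95)),("padR",T(255,245),S(605,85)),("rimA",T(95,185),S(570,215)),("rimB",T(135,265),S(620,205)),("rimC",T(300,95),S(510,145)),("rimD",T(335,170),S(557,135))):
    print(a,*[np.round(x,1) for x in tri(b,c)])
print([proj(n,(330,-260,z)) for n in("top","side") for z in (0,60)])
t=cv2.imread("pics/top0.png");s=cv2.imread("pics/side0.png")
R=lambda im,x,y,w,h,W:cv2.resize(im[y:y+h,x:x+w],(W,600),interpolation=cv2.INTER_CUBIC)
c=np.hstack([R(t,390,230,50,60,390)[:,:],R(s,303,128,50,75,400)])
cv2.imwrite("pics/crop1.png",(255*(c/255.)**.5).astype(np.uint8))
```

```text
hinge [ 497.  -282.6  136.8] 1.7
padL [ 519.  -266.8  110.9] 3.2
padR [ 477.9 -274.5  113.7] 3.7
rimA [ 494.8 -235.8   60.3] 0.8
rimB [ 467.9 -249.3   58.9] 1.4
rimC [ 525.2 -309.3   56.6] 0.4
rimD [ 499.4 -320.4   57.4] 0.7
[(np.float64(404.9848423257829), np.float64(320.14588194995474)), (np.float64(411.9163758966856), np.float64(324.6797463650265)), (np.float64(389.49365604193446), np.float64(187.76055038136428)), (np.float64(393.23779702834304), np.float64(168.4475781594165))]
```

View pics/crop1.png

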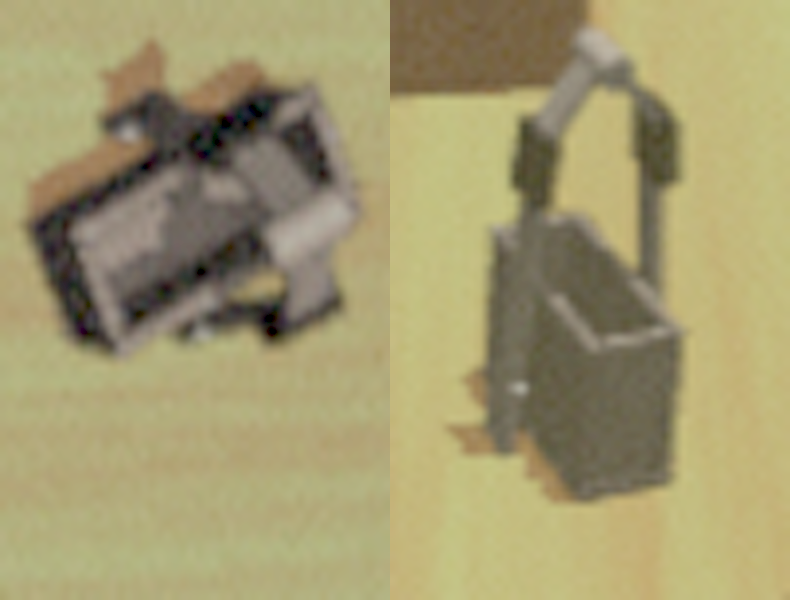

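The tongs straddle the stand, with their jaws on the shelf either side of its short width. The hinge is at about (497,-283,137) and the closing line runs across the stand at about 23° from world x. Next I'll measure the rest.

```bash
cat >> h.py <<'E'
from scipy.spatial.transform import Rotation as Ro
def go(x,y,z,yaw=None):
    "units still to go: turn about tool z first (if yaw of tool y given, deg), then shift in tool axes as after that turn"
    s=sense();q=s["ee_rot"];R=Ro.from_quat([q[1],q[2],q[3],q[0]]).as_matrix()
    c=np.degrees(np.arctan2(R[1,1],R[0,1]));w=0
    if yaw is not None:
        w=-((yaw-c+180)%360-180);R=R@Ro.from_rotvec([0,0,np.radians(w)]).as_matrix()
    d=R.T@(np.array([x,y,z])-s["eef_pos"])
    print("pos",s["eef_pos"].round(1),"yaw",round(c,1),"tilt",np.degrees(R[:2,2]).round(2),"turn",round(w/8,2),"shift",(d/25).round(2),"t",round(s["time_s"],2),"j",s["joints"].round(2),"w",round(s["grip_width"]*85.4,1),"gf",round(s["grip_force"],1))
E
python3 - <<'E'
from h import *
t=cv2.imread("pics/top0.png");h=cv2.cvtColor(t,cv2.COLOR_BGR2HSV)
p=((h[...,0]<13)&(h[...,1]>120)&(h[...,2]>40))
for b in blobs(p,90):
    if b[1][4]<115: print("plug",b[0],plane("top",*b[0],42 if b[0][0]<200 else 48).round(1))
w=(h[...,1]<70)&(h[...,2]>90)
l=cv2.connectedComponents(w.astype(np.uint8))[1];m=(l==l[187,252]) if l[187,252] else w
print("tray px",m.sum())
r=cv2.minAreaRect(np.argwhere(m)[:,::-1].astype(np.float32));print(r)
B=np.array([plane("top",*q,22) for q in cv2.boxPoints(r)]);print(B.round(1),B.mean(0).round(1),np.linalg.norm(B-np.roll(B,1,0),axis=1))
C=lambda x,y:(390+x/7.8,230+y/10);D=lambda x,y:(303+(x-390)/8,128+y/8)
print("jawL",tri(C(125,128),D(518,388)),"jawR top z=25",plane("top",*C(200,330),25))
s=cv2.imread("pics/side0.png")
hs=cv2.cvtColor(s,cv2.COLOR_BGR2HSV)
for (u,v) in((261,350),(362,352)):
    q=hs[v-16:v+16,u-14:u+14];mm=(q[...,1]>140)&(q[...,0]<12);yy,xx=np.nonzero(mm);print("side box",u-14+xx.min(),u-14+xx.max(),v-16+yy.min(),v-16+yy.max())
go(497,-280,150,23.3)
E
```

```text
plug [283.1 192. ] [642.3  31.6  48. ]
plug [303.  198.5] [626.1 -15.2  48. ]
plug [323.1 205. ] [610.  -62.4  48. ]
plug [185.3 206.8] [611.2 264.6  42. ]
plug [189.1 276.8] [445.6 255.9  42. ]
tray px 1744
((293.1000061035156, 196.20001220703125), (86.96263122558594, 24.981992721557617), 18.434947967529297)
[[ 641.   117.2   22. ]
 [ 698.6   97.4   22. ]
 [ 628.4 -101.8   22. ]
 [ 571.2  -81.4   22. ]] [634.8   7.9  22. ] [210.57671717  60.95929829 211.24124817  60.71197616]
jawL (array([ 517.87158614, -261.42293606,   25.91799443]), np.float64(0.06512146606415926)) jawR top z=25 [ 469.20810648 -283.18615305   25.        ]Traceback (most recent call last):
  File "<stdin>", line 16, in <module>
    return umr_minimum(a, axis, None, out, keepdims, initial, where)
ValueError: zero-size array to reduction operation minimum which has no identity
```

Run:
```python
from h import *
go(496.5,-280.5,190,23.5)
```

```text
pos [ 164.5 -498.3  198. ] yaw -71.7 tilt [-0.01  0.07] turn -11.9 shift [ 2.69 15.65  0.33] t 0.1 j [-1.48  0.31  1.5   0.    1.33 -0.22] w 85.5 gf 0.0
```

```bash
python3 -m crank '[[[0,0,0,0,0,-1,85],[0,0,0,0,0,-1,85],[0,0,0,0,0,-1,85],[0,0,0,0,0,-1,85],[0,0,0,0,0,-1,85],[0,0,0,0,0,-1,85],[0,0,0,0,0,-1,85],[0,0,0,0,0,-1,85]]]' 20
python3 -m crank '[[[0,0.5,0,0,0,-1,85],[0,0.5,0,0,0,-1,85],[0,0.5,0,0,0,-1,85],[0,0.5,0,0,0,-0.9,85],[0.3,1,0,0,0,0,85],[0.3,1,0,0,0,0,85],[0.3,1,0,0,0,0,85],[0,1,0,0,0,0,85]]]'
python3 -c "
from h import *
go(496.5,-280.5,170,23.5)"
```

```text
time_s: 0.9
eef_pos: [164.5, -498.3, 198.1]
ee_rot: [-0.0, 0.751, 0.66, 0.0]
force: [1.2, 0.1, 0.4]
grip_width: 0.999
grip_force: 0.0
time_s: 1.7
eef_pos: [297.1, -433.3, 198.3]
ee_rot: [-0.0, 0.549, 0.836, 0.0]
force: [-0.3, -0.2, -0.4]
grip_width: 0.993
grip_force: 0.0
pos [ 297.1 -433.3  198.3] yaw 23.5 tilt [-0.02  0.04] turn -0.01 shift [2.42 9.75 1.14] t 1.7 j [-1.19  0.31  1.5   0.    1.33 -1.6 ] w 84.8 gf 0.0
```

```bash
python3 -m crank '[[[0.3,1,0,0,0,0,85],[0.3,1,0,0,0,0,85],[0.3,1,0,0,0,0,85],[0.3,1,0,0,0,0,85],[0.3,1,0,0,0,0,85],[0.3,1,0,0,0,0,85],[0.3,1,0,0,0,0,85],[0.3,1,0,0,0,0,85]]]'
python3 -m crank '[[[0.02,0.9,0.2,0,0,0,85],[0,0.85,0.4,0,0,0,85],[0,0,0.54,0,0,0,85],[0,0,0,0,0,0,85],[0,0,0,0,0,0,85],[0,0,0,0,0,0,85],[0,0,0,0,0,0,85],[0,0,0,0,0,0,85]]]'
python3 - <<'E'
from h import *
go(496.5,-280.5,82,23.5)
t=capture("top");s=capture("side")
R=lambda im,x,y,w,h,W:cv2.resize(im[y:y+h,x:x+w],(W,600),interpolation=cv2.INTER_CUBIC)
cv2.imwrite("pics/a.png",(255*(np.hstack([R(t,380,210,60,90,400),R(s,285,88,80,120,400)])/255.)**.5).astype(np.uint8))
E
```

```text
time_s: 2.5
eef_pos: [456.8, -298.8, 198.2]
ee_rot: [-0.0, 0.549, 0.836, 0.0]
force: [-0.2, -0.6, 0.3]
grip_width: 0.999
grip_force: 0.0
time_s: 3.3
eef_pos: [496.0, -282.1, 170.5]
ee_rot: [0.0, 0.549, 0.836, -0.0]
force: [0.6, -0.9, 0.1]
grip_width: 0.992
grip_force: 0.0
pos [ 496.  -282.1  170.5] yaw 23.4 tilt [ 0.03 -0.03] turn -0.01 shift [0.05 0.04 3.54] t 3.3 j [-0.72  0.43  1.4   0.    1.31 -1.13] w 84.7 gf 0.0
```

View pics/a.png

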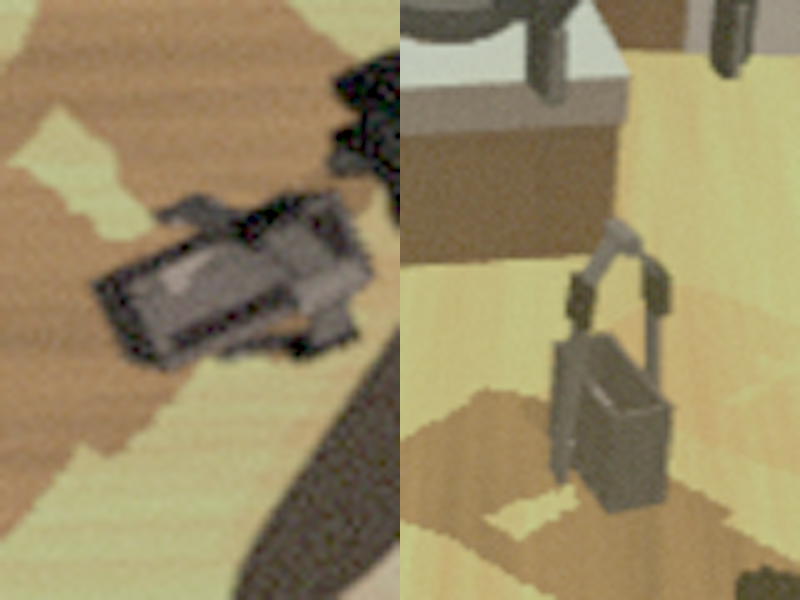

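Run:
```python
from h import *
p=np.array([496,-282,170.]);y=np.array([.917,.398,0])
for P in (p,p+45*y,p-45*y,p+45*y+[0,0,13],p-45*y+[0,0,13],[497,-282,137]):
    t=np.array(proj("top",P));s=np.array(proj("side",P));print(P,"top crop",((t-[380,210])*6.667).round(),"side crop",((s-[285,88])*5+[400,0]).round())
```

```text
[ 496. -282.  170.] top crop [366. 288.] side crop [631. 175.]
[ 537.265 -264.09   170.   ] top crop [304. 156.] side crop [546. 188.]
[ 454.735 -299.91   170.   ] top crop [428. 421.] side crop [713. 161.]
[ 537.265 -264.09   183.   ] top crop [317. 155.] side crop [547. 164.]
[ 454.735 -299.91   183.   ] top crop [443. 424.] side crop [716. 137.]
[497, -282, 137] top crop [332. 283.] side crop [624. 235.]
```

Run:
```python
from h import *
print("start",proj("side",(164.5,-498.3,198)),[proj("side",(164.5+a*.314*45,-498.3-a*.95*45,210)) for a in(1,-1)])
t=capture("top");s=capture("side")
cv2.imwrite("pics/b.png",(255*(np.hstack([cv2.resize(t[190:310,380:540],(400,300),interpolation=3),cv2.resize(s[40:160,270:430],(400,300),interpolation=3)])/255.)**.5).astype(np.uint8))
```

```text
start (np.float64(449.60957756128323), np.float64(82.87562682491392)) [(np.float64(441.93307040975867), np.float64(73.04830802892306)), (np.float64(459.9924351614514), np.float64(84.53103928168971))]
```

View pics/b.png

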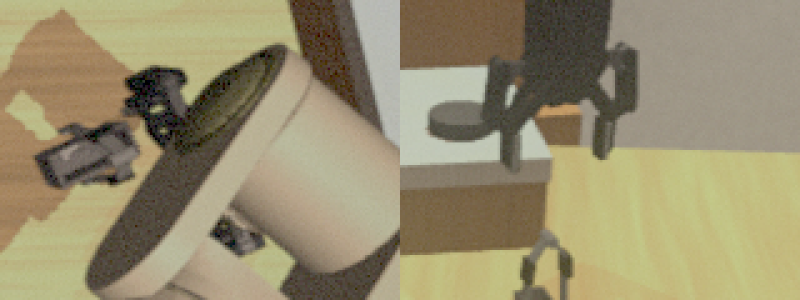

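Run:
```python
from h import *
T=lambda x,y:(380+x/2.5,190+y/2.5);S=lambda x,y:(270+(x-400)/2.5,40+y/2.5)
print(tri(T(197.5,170),S(557,56)))
print(tri(T(155,75),S(495,60)),tri(T(130,105),S(495,62)))
```

```text
(array([ 497.24002831, -274.22393592,  319.37621656]), np.float64(11.90429968816556))
(array([ 557.66814783, -245.26565325,  324.01986949]), np.float64(0.14272360437142037)) (array([ 547.22159938, -225.70900975,  328.65711888]), np.float64(20.53430748136543))
```

```bash
python3 -m crank '[[[0,0,0,0,0,0,50],[0,0,0,0,0,0,50],[0,0,0,0,0,0,50],[0,0,0,0,0,0,50],[0,0,0,0,0,0,50],[0,0,0,0,0,0,50],[0,0,0,0,0,0,50],[0,0,0,0,0,0,50]]]'
python3 - <<'E'
from h import *
s=capture("side").astype(int);b=cv2.imread("pics/side0.png").astype(int)
g=s.sum(2);d=(g<150)&((b.sum(2)-g)>40)
print("\n".join("".join("#" if x else "." for x in r)+f" {60+i}" for i,r in enumerate(d[60:126,300:365])))
go(496.5,-280.5,82,23.5)
E
```

```text
time_s: 4.3
eef_pos: [496.1, -281.9, 170.0]
ee_rot: [0.0, 0.549, 0.836, -0.0]
force: [0.2, 0.1, -0.6]
grip_width: 0.583
grip_force: 0.0
....................#################################............ 60
...................##################################............ 61
..................####################################..###...... 62
..................#########################################...... 63
..................############################################... 64
.................###############################################. 65
...................#############################################. 66
...................############################################## 67
.......##...#....###############################################. 68
......#########.##.#############################################. 69
......#########..##################################.###########.. 70
......#########.##################################...##########.. 71
......##########....#############################....##########.. 72
......###########...#############################...###########.. 7
[... 3058 characters left out ...]
............................................................... 118
................................................................. 119
................................................................. 120
................................................................. 121
................................................................. 122
................................................................. 123
................................................................. 124
................................................................. 125
pos [ 496.1 -281.9  170. ] yaw 23.5 tilt [0. 0.] turn -0.0 shift [0.04 0.04 3.52] t 4.35 j [-0.72  0.44  1.4   0.    1.31 -1.13] w 50.3 gf 0.0
```

Run:
```python
from h import *
p=np.array([496.1,-281.9]);y=np.array([.917,.398]);x=np.array([-.398,.917])
for a,uv in((29,(322,111.5)),(-29,(343.5,108.5))):
  for w in(11,0):
    q=p+a*y+w*x
    z=[(abs(proj("side",(*q,z))[1]-uv[1]),z,round(proj("side",(*q,z))[0],1)) for z in range(150,260)];print(a,w,min(z))
```

```text
29 11 (np.float64(0.010734760482336014), 209, np.float64(323.0))
29 0 (np.float64(0.1262465148780052), 204, np.float64(321.0))
-29 11 (np.float64(0.004923049668761337), 208, np.float64(345.2))
-29 0 (np.float64(0.1521364411873236), 203, np.float64(343.0))
```

```bash
python3 -m crank '[[[0.02,0.04,0,0,0,0,85],[0,0,0,0,0,0,85],[0,0,0,0,0,0,85],[0,0,0,0,0,0,85],[0,0,0,0,0,0,85],[0,0,0.9,0,0,0,85],[0,0,0.9,0,0,0,85],[0,0,0.9,0,0,0,85]]]'
python3 -m crank '[[[0,0,0.1,0,0,0,85],[0,0,0,0,0,0,85],[0,0,0,0,0,0,85],[0,0,0,0,0,0,85],[0,0,0,0,0,0,85],[0,0,0,0,0,0,85],[0,0,0,0,0,0,85],[0,0,0,0,0,0,85]]]'
python3 - <<'E'
from h import *
go(496.5,-280.5,48,23.5)
t=capture("top");s=capture("side")
cv2.imwrite("pics/c.png",(255*(np.hstack([cv2.resize(t[200:290,390:510],(400,300),interpolation=3),cv2.resize(s[80:200,270:390],(400,400),interpolation=3)[:300]])/255.)**.5).astype(np.uint8))
E
```

```text
time_s: 5.15
eef_pos: [496.8, -281.0, 101.8]
ee_rot: [0.0, 0.549, 0.836, -0.0]
force: [0.7, -0.1, 0.3]
grip_width: 0.998
grip_force: 0.0
time_s: 5.95
eef_pos: [496.8, -281.0, 100.1]
ee_rot: [0.0, 0.549, 0.836, 0.0]
force: [-0.7, -0.6, -0.0]
grip_width: 0.999
grip_force: 0.0
pos [ 496.8 -281.   100.1] yaw 23.5 tilt [ 0.01 -0.  ] turn -0.0 shift [ 0.02 -0.    2.08] t 5.95 j [-0.72  0.5   1.49  0.    1.15 -1.13] w 85.3 gf 0.0
```

View pics/c.png

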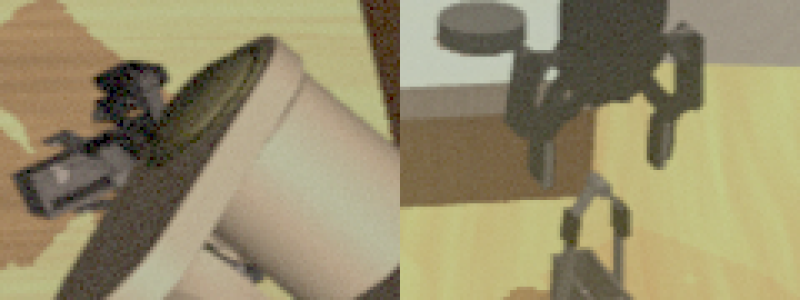

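Both finger ends sit just above hinge level, at (545,188) and (660,166), with the hinge at (595,183). The fingers are therefore really about 31 mm higher than reported, while x and y agree. I'll descend to reported z 49 and watch the force.

```bash
python3 -m crank '[[[0,0,0.4,0,0,0,85],[0,0,0.4,0,0,0,85],[0,0,0.4,0,0,0,85],[0,0,0.4,0,0,0,85],[0,0,0.2,0,0,0,85],[0,0,0.2,0,0,0,85],[0,0,0.04,0,0,0,85],[0,0,0,0,0,0,85]]]'
python3 -m crank '[[[0,0,0,0,0,0,60],[0,0,0,0,0,0,60],[0,0,0,0,0,0,60],[0,0,0,0,0,0,52],[0,0,0,0,0,0,50],[0,0,0,0,0,0,50],[0,0,0,0,0,0,50],[0,0,0,0,0,0,50]]]' 20
python3 - <<'E'
from h import *
go(496.5,-280.5,48,23.5)
t=capture("top");s=capture("side")
cv2.imwrite("pics/d.png",(255*(np.hstack([cv2.resize(t[200:290,390:510],(400,300),interpolation=3),cv2.resize(s[100:200,290:370],(400,500),interpolation=3)[:300]])/255.)**.5).astype(np.uint8))
E
```

```text
time_s: 6.85
eef_pos: [496.9, -281.1, 49.0]
ee_rot: [0.0, 0.549, 0.836, -0.0]
force: [0.5, -0.8, 0.2]
grip_width: 0.995
grip_force: 0.0
time_s: 7.65
eef_pos: [496.7, -281.2, 49.2]
ee_rot: [0.0, 0.549, 0.836, -0.0]
force: [-1.9, -0.5, 3.6]
grip_width: 0.589
grip_force: 9.3
pos [ 496.7 -281.2   49.2] yaw 23.5 tilt [-0.   -0.02] turn -0.0 shift [0.03 0.   0.05] t 7.65 j [-0.72  0.57  1.53 -0.    1.04 -1.13] w 50.3 gf 9.3
```

View pics/d.png

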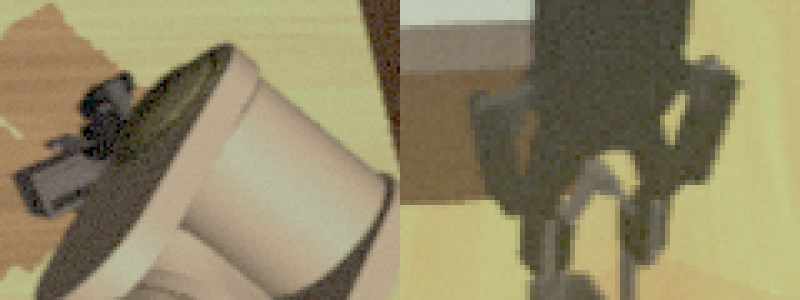

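The fingers have closed on the tongs' pads at 50 mm and the gripper body is clear of the hinge. I'll lift straight up.

```bash
python3 -m crank '[[[0,0,-0.2,0,0,0,50],[0,0,-0.4,0,0,0,50],[0,0,-0.8,0,0,0,50],[0,0,-0.8,0,0,0,50],[0,0,-0.8,0,0,0,50],[0,0,-0.8,0,0,0,50],[0,0,-0.8,0,0,0,50],[0,0,-0.6,0,0,0,50]]]'
python3 - <<'E'
from h import *
go(611.2,264.6,150,-19.3)
s=capture("side");b=cv2.imread("pics/side0.png").astype(int)
d=np.abs(s.astype(int)-b).sum(2)>60
g=s.astype(int);sat=g.max(2)-g.min(2)
p=[proj("side",(496.8,-281,z))for z in(130,234,178,268)];print(p)
u,v=int(p[0][0]),int(p[0][1])
m=(sat<45)&(g.sum(2)<330)
print("\n".join("".join("#" if x else "." for x in r)+f" {v-45+i}" for i,r in enumerate(m[v-45:v+25,u-28:u+28])),u-28)
E
```

```text
time_s: 8.55
eef_pos: [497.2, -280.9, 180.9]
ee_rot: [0.001, 0.549, 0.836, 0.0]
force: [0.5, -0.3, -1.5]
grip_width: 0.587
grip_force: 6.2
pos [ 497.2 -280.9  180.9] yaw 23.5 tilt [ 0.09 -0.04] turn 5.35 shift [22.1  -2.91  1.23] t 8.55 j [-0.72  0.43  1.38  0.    1.33 -1.13] w 50.1 gf 6.2
[(np.float64(329.6561048413513), np.float64(137.75761740244207)), (np.float64(332.7454452769587), np.float64(98.11848108143323)), (np.float64(331.03295603449493), np.float64(120.09132478227255)), (np.float64(333.84594982932015), np.float64(83.99797514102306))]
#######.........######################################## 92
######.........######################################### 93
#####..........######################################### 94
###............######################################### 95
...............######################################### 96
...............######################################### 97
...............#############........#################### 98
...............#############.........##########......... 99
...............############..........##########......... 100
.......
[... 3017 characters left out ...]
..................... 150
........................................................ 151
........................................................ 152
........................................................ 153
........................................................ 154
....................#######............................. 155
...............############............................. 156
...............#############............................ 157
...............##############........................... 158
...............###############.......................... 159
...............################......................... 160
...............#################........................ 161 301
```

```bash
python3 -m crank '[[[0,0,0,0,0,0.3,50],[0,0,0,0,0,0.8,50],[0,0,0,0,0,1,50],[0,0,0,0,0,1,50],[0,0,0,0,0,1,50],[0,0,0,0,0,0.8,50],[0,0,0,0,0,0.4,50],[0.4,0,0,0,0,0.05,50]]]'
python3 -m crank '[[[0.7,-0.1,0,0,0,0,50],[0.9,-0.1,0,0,0,0,50],[1,-0.1,0,0,0,0,50],[1,-0.1,0,0,0,0,50],[1,-0.1,0,0,0,0,50],[1,-0.1,0,0,0,0,50],[1,-0.1,0,0,0,0,50],[1,-0.1,0,0,0,0,50]]]'
python3 -m crank '[[[1,-0.1,0,0,0,0,50],[1,-0.2,0,0,0,0,50],[1,-0.2,0,0,0,0,50],[1,-0.2,0,0,0,0,50],[1,-0.2,0,0,0,0,50],[1,-0.2,0,0,0,0,50],[1,-0.2,0,0,0,0,50],[1,-0.2,0,0,0,0,50]]]'
python3 -c "
from h import *
go(611.2,264.6,120,-19.3)"
```

```text
time_s: 9.4
eef_pos: [499.9, -271.7, 178.8]
ee_rot: [-0.0, 0.816, 0.578, 0.0]
force: [0.2, -0.0, -1.1]
grip_width: 0.588
grip_force: 6.2
time_s: 10.2
eef_pos: [544.0, -83.0, 179.1]
ee_rot: [-0.0, 0.815, 0.579, 0.0]
force: [-0.0, 0.9, -1.2]
grip_width: 0.587
grip_force: 6.2
time_s: 11.0
eef_pos: [574.2, 118.1, 179.0]
ee_rot: [-0.0, 0.815, 0.579, 0.0]
force: [1.1, 0.5, -0.7]
grip_width: 0.589
grip_force: 6.2
pos [574.2 118.1 179. ] yaw -19.2 tilt [-0.01  0.02] turn 0.01 shift [ 6.02 -0.54  2.36] t 11.0 j [0.   0.46 1.33 0.   1.35 0.34] w 50.3 gf 6.2
```

```bash
python3 -m crank '[[[0.9,-0.1,0.2,0,0,0,50],[0.9,-0.1,0.4,0,0,0,50],[0.9,-0.1,0.4,0,0,0,50],[0.9,-0.1,0.4,0,0,0,50],[0.9,-0.1,0.4,0,0,0,50],[0.7,0,0.36,0,0,0,50],[0.5,0,0.2,0,0,0,50],[0.32,0,0,0,0,0,50]]]'
python3 -m crank '[[[0,0,0,0,0,0,50],[0,0,0,0,0,0,50],[0,0,0,0,0,0,50],[0,0,0,0,0,0,50],[0,0,0,0,0,0,50],[0,0,0,0,0,0,50],[0,0,0,0,0,0,50],[0,0,0,0,0,0,50]]]'
python3 - <<'E'
from h import *
go(611.2,264.6,68,-19.3)
t=capture("top");s=capture("side")
P=sense()["eef_pos"];tip=P-[0,0,49]
print("top plug/tip",proj("top",(611,264.6,42)),proj("top",tip),"side tip",proj("side",tip),"plug top/base",proj("side",(611,264.6,42)),proj("side",(611,264.6,0)))
c=np.hstack([cv2.resize(t[150:255,130:270],(400,300),interpolation=3),cv2.resize(s[280:370,210:330],(400,300),interpolation=3)])
cv2.imwrite("pics/e.png",(255*(c/255.)**.5).astype(np.uint8))
E
```

```text
time_s: 11.8
eef_pos: [612.1, 263.2, 119.2]
ee_rot: [-0.0, 0.815, 0.579, -0.001]
force: [0.6, -1.3, -0.6]
grip_width: 0.588
grip_force: 6.2
time_s: 12.6
eef_pos: [612.9, 261.6, 120.0]
ee_rot: [-0.0, 0.816, 0.578, -0.0]
force: [0.8, 0.6, -1.9]
grip_width: 0.583
grip_force: 6.2
pos [612.9 261.6 120. ] yaw -19.3 tilt [-0.  0.] turn -0.0 shift [ 0.09 -0.1   2.08] t 12.6 j [0.23 0.69 1.12 0.   1.33 0.57] w 49.8 gf 6.2
top plug/tip (np.float64(185.31891656925598), np.float64(206.86821489230667)) (np.float64(183.73452878398734), np.float64(205.00851782112008)) side tip (np.float64(260.27791766876203), np.float64(330.2180074088872)) plug top/base (np.float64(261.85262927488077), np.float64(342.6733008610091)) (np.float64(262.636217873806), np.float64(357.3653017896095))
```

View pics/e.png

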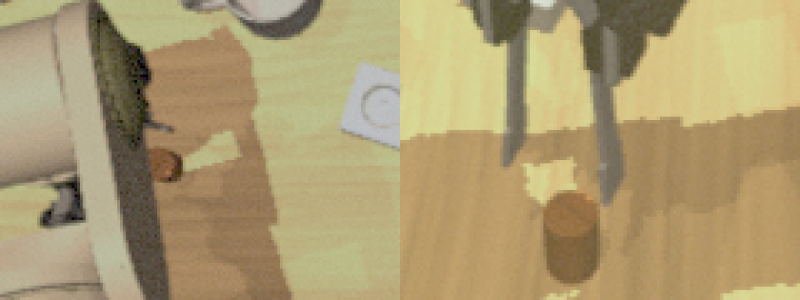

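The jaws, tips at (510,165) and (610,200), straddle the line of the plug, whose top is at (572,210). The plug's measured position agrees. I'll shift slightly, descend, and close.

```bash
python3 -m crank '[[[0.09,-0.1,0.2,0,0,0,50],[0,0,0.4,0,0,0,50],[0,0,0.4,0,0,0,50],[0,0,0.4,0,0,0,50],[0,0,0.4,0,0,0,50],[0,0,0.2,0,0,0,50],[0,0,0.08,0,0,0,50],[0,0,0,0,0,0,50]]]'
python3 -m crank '[[[0,0,0,0,0,0,50],[0,0,0,0,0,0,48],[0,0,0,0,0,0,46],[0,0,0,0,0,0,44],[0,0,0,0,0,0,42],[0,0,0,0,0,0,38],[0,0,0,0,0,0,38],[0,0,0,0,0,0,38]]]' 40
python3 -c "
from h import *
go(611.2,264.6,68,-19.3);print(sense()['force'])"
```

```text
time_s: 13.5
eef_pos: [611.3, 264.6, 67.9]
ee_rot: [-0.0, 0.816, 0.578, -0.0]
force: [-1.0, -0.0, -0.4]
grip_width: 0.589
grip_force: 6.2
time_s: 14.3
eef_pos: [611.3, 264.6, 68.2]
ee_rot: [0.0, 0.816, 0.578, 0.0]
force: [-0.9, -0.2, 0.7]
grip_width: 0.508
grip_force: 40.8
pos [611.3 264.6  68.2] yaw -19.3 tilt [0.01 0.  ] turn -0.0 shift [-0.   -0.    0.01] t 14.3 j [0.23 0.74 1.18 0.   1.23 0.57] w 43.4 gf 40.8
[-0.91291914 -0.18573801  0.65103426]
```

```bash
python3 -m crank '[[[0,0,-0.2,0,0,0,38],[0,0,-0.4,0,0,0,38],[0,0,-0.4,0,0,0,38],[0,0,-0.5,0,0,0,38],[0,0,-0.5,0,0,0,38],[0,0,-0.4,0,0,0,38],[0,0,-0.1,0,0,0,38],[0,0,0,0,0,0,38]]]'
python3 - <<'E'
from h import *
go(659,78.7,130,-19.3)
s=capture("side").astype(int);P=sense()["eef_pos"]
b=P-[0,0,68];print("exp bottom",proj("side",b),"bottom front",proj("side",b+[0,14,0]),"top",proj("side",b+[0,0,42]))
u,v=map(int,proj("side",b+[0,0,21]))
m=((s[...,2]-s[...,1])>25)&(s[...,0]<45)&(s[...,1]<75)
print("\n".join("".join("#" if x else "." for x in r)+f" {v-20+i}" for i,r in enumerate(m[v-20:v+24,u-20:u+20])),u-20)
E
```

```text
time_s: 15.1
eef_pos: [611.4, 264.6, 130.9]
ee_rot: [0.0, 0.816, 0.578, 0.0]
force: [0.4, -0.6, -2.0]
grip_width: 0.506
grip_force: 40.8
pos [611.4 264.6 130.9] yaw -19.3 tilt [0.03 0.01] turn -0.0 shift [-6.39  4.26  0.04] t 15.1 j [ 0.23  0.68  1.11 -0.    1.35  0.57] w 43.2 gf 40.8
exp bottom (np.float64(261.3605884958021), np.float64(335.14685812517854)) bottom front (np.float64(260.3787089820442), np.float64(342.6881597765678)) top (np.float64(260.4771719751057), np.float64(318.652769826148))
........................................ 307
........................................ 308
........................................ 309
........................................ 310
........................................ 311
........................................ 312
.................######................. 313
..............###########............... 314
............#############............... 315
............#############............... 316
...........##############............... 317
...........##############............... 318
...........###############.............. 319
...........#
[... 686 characters left out ...]
................. 335
....................##......#........... 336
................#.###.......#........... 337
................#....#.................. 338
.................#.##......#............ 339
.................###......#......##..... 340
...............#.##.##..#........#...... 341
..................###................... 342
.........................#.#.......#.... 343
...........................#............ 344
........................................ 345
...................................#..#. 346
................................#....... 347
..........................#............. 348
..........................#............. 349
........................................ 350 240
```

```bash
python3 -m crank '[[[-0.3,0.2,0,0,0,0,38],[-0.6,0.4,0,0,0,0,38],[-0.9,0.6,0,0,0,0,38],[-0.9,0.6,0,0,0,0,38],[-0.9,0.6,0,0,0,0,38],[-0.9,0.6,0,0,0,0,38],[-0.9,0.6,0,0,0,0,38],[-0.6,0.4,0,0,0,0,38]]]'
python3 -m crank '[[[-0.3,0.26,0,0,0,0,38],[-0.1,0.1,0,0,0,0,38],[0,0,0,0,0,0,38],[0,0,0,0,0,0,38],[0,0,0,0,0,0,38],[0,0,0,0,0,0,38],[0,0,0,0,0,0,38],[0,0,0,0,0,0,38]]]'
python3 - <<'E'
from h import *
go(659,78.7,76,-19.3)
s=capture("side").astype(int);P=sense()["eef_pos"]
b=P-[0,0,68];print("exp bottom",proj("side",b),"bottom front",proj("side",b+[0,14,0]),"top",proj("side",b+[0,0,42]))
s0=cv2.imread("pics/side0.png");w=(s0.min(2)>110).astype(np.uint8)[225:285,225:300]
q=np.array([plane("side",u+225,v+225,22) for v,u in np.argwhere(w)]) 
print("mouth px",proj("side",(659,78.7,22)))
# pocket in side0: darker ellipse inside tray near mouth
u0,v0=map(int,proj("side",(659,78.7,22)));g=s0.astype(int).sum(2)
print("\n".join(" ".join(f"{x//10:2d}" for x in r)+f" {v0-14+i}" for i,r in enumerate(g[v0-14:v0+14,u0-18:u0+18])),u0-18)
E
```

```text
time_s: 15.95
eef_pos: [656.3, 86.7, 130.2]
ee_rot: [0.0, 0.816, 0.577, -0.0]
force: [0.6, 0.3, -1.5]
grip_width: 0.509
grip_force: 40.8
time_s: 16.75
eef_pos: [661.2, 77.7, 130.5]
ee_rot: [0.0, 0.816, 0.578, 0.0]
force: [0.3, -0.7, -2.2]
grip_width: 0.507
grip_force: 40.8
pos [661.2  77.7 130.5] yaw -19.3 tilt [ 0. -0.] turn -0.0 shift [ 0.01 -0.09  2.18] t 16.75 j [-0.06  0.68  1.11 -0.    1.35  0.28] w 43.3 gf 40.8
exp bottom (np.float64(246.4628708345586), np.float64(252.7182810128312)) bottom front (np.float64(245.45927197705552), np.float64(257.7294688323103)) top (np.float64(245.25165623926262), np.float64(236.60789571197984))
mouth px (np.float64(248.55983734880408), np.float64(267.7433913070703))
35 35 36 36 36 35 34 35 35 35 35 36 38 45 45 44 44 44 44 40 26 12 11 10 10 10 10 12 11 12 11 11 11 11 10 13 253
34 35 36 36 35 35 33 34 35 35 36 39 43 45 44 44 44 44 44 42 34 17 12 11 10 11 11 11 10 11 11 11 10 11 11 15 254
35 35 36 36 35 35 35 34 35 35 37 42 44 44 45 44 44 44 45 44 40 27 16 11 10 11 11 10 12 10 11 11 10 10 13 22 255
35 36 36 35 36 35 35 35 34 37 42 44 43 44 44 44 4
[... 2054 characters left out ...]
39 24 16 16 16 20 28 274
22 25 31 39 43 43 43 44 45 44 44 44 44 44 43 44 44 44 44 44 45 44 44 43 44 44 44 44 42 33 18 16 16 18 26 35 275
17 18 19 21 23 31 38 40 43 44 44 44 44 44 45 43 45 44 44 44 43 45 44 44 44 44 44 44 38 23 17 16 16 21 30 35 276
17 18 17 18 18 19 21 23 30 37 39 44 44 44 45 45 46 44 44 45 43 43 44 44 44 44 45 42 29 16 16 16 19 28 35 36 277
18 18 18 17 18 18 17 19 19 22 23 30 37 40 44 44 44 45 45 44 44 44 44 44 44 44 43 33 19 16 16 17 25 34 35 36 278
18 18 18 18 17 19 18 18 17 17 18 19 20 22 30 37 40 43 44 44 44 45 44 43 45 45 40 24 17 16 16 21 30 34 36 36 279
17 18 17 18 18 19 17 18 18 18 18 18 18 17 19 21 23 27 31 39 43 43 44 45 44 41 30 18 17 16 18 26 35 35 36 35 280 230
```

```bash
python3 -m crank '[[[0.01,-0.09,0.2,0,0,0,38],[0,0,0.4,0,0,0,38],[0,0,0.4,0,0,0,38],[0,0,0.4,0,0,0,38],[0,0,0.3,0,0,0,38],[0,0,0.2,0,0,0,38],[0,0,0.2,0,0,0,38],[0,0,0.08,0,0,0,38]]]'
python3 -m crank '[[[0,0,0.04,0,0,0,38],[0,0,0,0,0,0,38],[0,0,0,0,0,0,38],[0,0,0,0,0,0,38],[0,0,0,0,0,0,38],[0,0,0,0,0,0,38],[0,0,0,0,0,0,38],[0,0,0,0,0,0,38]]]'
python3 -c "
from h import *
go(659,78.7,74,-19.3);print(sense()['force'],sense()['wrist_torque'])"
```

```text
time_s: 17.6
eef_pos: [659.1, 78.5, 75.5]
ee_rot: [-0.0, 0.816, 0.578, -0.0]
force: [-0.5, 0.2, -0.6]
grip_width: 0.507
grip_force: 40.8
time_s: 18.4
eef_pos: [659.1, 78.5, 75.0]
ee_rot: [-0.0, 0.816, 0.578, 0.0]
force: [-0.0, -0.3, -0.7]
grip_width: 0.503
grip_force: 40.8
pos [659.1  78.5  75. ] yaw -19.3 tilt [0. 0.] turn -0.0 shift [ 0.   -0.01  0.04] t 18.4 j [-0.06  0.72  1.18  0.    1.24  0.28] w 42.9 gf 40.8
[-0.03711799 -0.33245268 -0.71300978] [-0.00392199 -0.03691427 -0.01932412]
```

```bash
python3 -m crank '[[[0,0,0.03,0,0,0,38],[0,0,0,0,0,0,43],[0,0,0,0,0,0,44],[0,0,0,0,0,0,45],[0,0,0,0,0,0,46],[0,0,0,0,0,0,47],[0,0,0,0,0,0,48.5],[0,0,0,0,0,0,50]]]' 
python3 -m crank '[[[0,0,0,0,0,0,50],[0,0,0,0,0,0,50],[0,0,0,0,0,0,50],[0,0,-0.2,0,0,0,50],[0,0,-0.3,0,0,0,50],[0,0,-0.4,0,0,0,50],[0,0,-0.6,0,0,0,50],[0,0,-0.6,0,0,0,50]]]'
python3 - <<'E'
from h import *
go(445.6,255.9,150,-19.3)
s=capture("side").astype(int)
print("exp plug top",proj("side",(659,78.5,48)),"tips",proj("side",sense()["eef_pos"]-[0,0,49]))
u,v=map(int,proj("side",(659,78.5,40)))
print("\n".join(" ".join(f"{x//10:2d}" for x in r)+f" {v-16+i}" for i,r in enumerate((s[...,2]-s[...,0])[v-16:v+24,u-14:u+28])),u-14)
E
```

```text
time_s: 19.2
eef_pos: [659.2, 78.5, 74.2]
ee_rot: [0.0, 0.816, 0.578, 0.0]
force: [-0.6, -0.0, -0.9]
grip_width: 0.591
grip_force: 6.2
time_s: 20.0
eef_pos: [659.3, 78.5, 128.2]
ee_rot: [0.0, 0.816, 0.578, 0.0]
force: [-0.3, -0.4, -0.9]
grip_width: 0.587
grip_force: 6.2
pos [659.3  78.5 128.2] yaw -19.3 tilt [ 0.04 -0.  ] turn -0.0 shift [  3.87 -10.41  -0.88] t 20.0 j [-0.06  0.68  1.12 -0.    1.34  0.28] w 50.1 gf 6.2
exp plug top (np.float64(247.89637926834573), np.float64(258.41144958239596)) tips (np.float64(246.21578566307218), np.float64(245.60274700594155))
10 10 10 10 10 10 10 10 10 10 10 10 10  9  6  3  3  3  5  8  2  2  1  1  1  1  2  4  5  4  3  3  3  3  3  3  3  3  3  3  3  3 245
10 10 10 10 10 10 10 10 10 10 11 10  9  6  3  3  3  3  3  4  3  2  1  1  1  2  2  4  4  3  3  3  3  3  3  3  3  3  3  3  3  3 246
10 10 10 10 10 10 10 10 10 10 11 10  7  3  3  3  3  3  2  3  2  2  1  2  1  2  2  3  3  3  3  3  3  3  3  3  3  3  3  3  3  3 247
 9 10 10 10 10 10 10 10 10 10 10  9  5  3  3  3  3  3  3  3  3  2  2  2  2  2  2  2  3  3  3  3  3  3  3  3  3  3  3  3  3  3 248
10 10 10
[... 3975 characters left out ...]
  6  8  8  8  8  8  8  8  8  8  8  7  7  8 279
 3  3  3  3  3  3  3  3  3  3  3  3  2  2  2  3  4  4  4  4  4  4  3  2  2  2  2  5  8  8  7  8  8  8  8  8  8  8  8  7  7  7 280
 3  3  3  3  3  3  3  3  2  3  3  3  3  2  3  3  3  3  4  4  4  3  2  2  2  2  4  7  8  7  8  8  8  8  8  8  9  8  8  8  8  8 281
 3  3  3  2  3  3  3  3  3  3  3  3  3  3  3  3  3  3  3  3  3  3  2  2  2  3  5  8  8  8  8  8  8  8  8  8  8  8  8  8  8  8 282
 5  4  4  3  3  3  3  3  3  3  3  3  3  3  3  3  3  3  3  3  3  2  2  2  3  5  7  8  8  8  8  8  8  8  8  8  9  8  8  8  8  8 283
 7  7  8  6  4  4  3  3  3  2  3  3  3  3  3  3  3  3  3  3  3  3  2  2  3  6  8  8  8  8  8  8  8  8  9  9  8  8  8  8  8  8 284 234
```

Plug placed: its top face shows at about (246.5,259), inside the pocket. Next is the second spare.

```bash
python3 -m crank '[[[0.1,-0.3,-0.2,0,0,0,50],[0.2,-0.6,0,0,0,0,50],[0.3,-0.9,0,0,0,0,50],[0.4,-1,0,0,0,0,50],[0.4,-1,0,0,0,0,50],[0.4,-1,0,0,0,0,50],[0.4,-1,0,0,0,0,50],[0.4,-1,0,0,0,0,50]]]'
python3 -m crank '[[[0.4,-1,0,0,0,0,50],[0.4,-1,0,0,0,0,50],[0.3,-1,0,0,0,0,50],[0.2,-0.6,0,0,0,0,50],[0,-0.3,0,0,0,0,50],[0,0,0,0,0,0,50],[0,0,0,0,0,0,50],[0,0,0,0,0,0,50]]]'
python3 - <<'E'
from h import *
go(445.6,255.9,68,-19.3)
s=capture("side").astype(int);P=sense()["eef_pos"]
print("exp plug top",proj("side",(445.6,255.9,42)),"base front",proj("side",(445.6,269.9,0)),"tips",[proj("side",P-[0,0,49]+np.array([.944*a+3.3,-.33*a+9.4,0])) for a in(25,-25)])
u,v=map(int,proj("side",(445.6,255.9,42)))
h=cv2.cvtColor(s.astype(np.uint8),cv2.COLOR_BGR2HSV)
m=(h[...,0]<12)&(h[...,2]<130)&(h[...,1]>120)
g=(h[...,1]<90)
print("\n".join("".join("#" if x else "o" if y else "." for x,y in zip(r,q))+f" {v-30+i}" for i,(r,q) in enumerate(zip(m[v-30:v+28,u-30:u+30],g[v-30:v+28,u-30:u+30]))),u-30)
E
```

```text
time_s: 20.85
eef_pos: [518.6, 197.0, 131.5]
ee_rot: [-0.0, 0.816, 0.578, -0.0]
force: [0.0, 0.1, -0.2]
grip_width: 0.591
grip_force: 6.2
time_s: 21.65
eef_pos: [439.7, 258.5, 131.7]
ee_rot: [0.0, 0.816, 0.578, 0.0]
force: [0.7, -1.5, -1.0]
grip_width: 0.587
grip_force: 6.2
pos [439.7 258.5 131.7] yaw -19.4 tilt [ 0.01 -0.  ] turn -0.01 shift [-0.02  0.26  2.55] t 21.65 j [ 0.3   0.34  1.64 -0.    1.16  0.64] w 50.2 gf 6.2
exp plug top (np.float64(363.6491275121391), np.float64(343.99689954530027)) base front (np.float64(361.29075206247603), np.float64(366.17360105457465)) tips [(np.float64(353.50425435874905), np.float64(329.9706193791532)), (np.float64(385.35586538920217), np.float64(340.79772181017006))]
........................o...............................oo.. 313
........................................................o... 314
.......................o................................o... 315
.......................o................................o... 316
.......................o...............................oo... 317
......................o.................................o.
[... 2690 characters left out ...]
.......................................... 360
............................................................ 361
............................................................ 362
............................................................ 363
............................................................ 364
............................................................ 365
............................................................ 366
............................................................ 367
............................................................ 368
............................................................ 369
............................................................ 370 333
```

```bash
python3 -m crank '[[[-0.02,0.26,0.2,0,0,0,50],[0,0,0.4,0,0,0,50],[0,0,0.45,0,0,0,50],[0,0,0.45,0,0,0,50],[0,0,0.45,0,0,0,50],[0,0,0.35,0,0,0,50],[0,0,0.2,0,0,0,50],[0,0,0.05,0,0,0,50]]]'
python3 -m crank '[[[0,0,0,0,0,0,50],[0,0,0,0,0,0,48],[0,0,0,0,0,0,46],[0,0,0,0,0,0,44],[0,0,0,0,0,0,42],[0,0,0,0,0,0,38],[0,0,0,0,0,0,38],[0,0,0,0,0,0,38]]]' 40
python3 -m crank '[[[0,0,-0.2,0,0,0,38],[0,0,-0.5,0,0,0,38],[0,0,-0.8,0,0,0,38],[0,0,-0.9,0,0,0,38],[0,0,-0.9,0,0,0,38],[0,0,-0.9,0,0,0,38],[0,0,-0.8,0,0,0,38],[0,0,-0.6,0,0,0,38]]]'
python3 -m crank '[[[0,0,-0.3,0,0,0,38],[0,0,-0.1,0,0,0,38],[0,0,0,0,0,0,38],[0,0,0,0,0,0,38],[0,0,0,0,0,0,38],[0,0,0,0,0,0,38],[0,0,0,0,0,0,38],[0,0,0,0,0,0,38]]]'
python3 - <<'E'
from h import *
go(445.6,255.9,200,-19.3)
P=sense()["eef_pos"];print("exp plug bottom",proj("side",P-[0,0,68]),"top",proj("side",P-[0,0,26]))
t=capture("top");s=capture("side")
c=np.hstack([t[130:330,160:360],s[180:380,220:420]])
cv2.imwrite("pics/f.png",(255*(cv2.resize(c,(800,400),interpolation=3)/255.)**.5).astype(np.uint8))
E
```

```text
time_s: 22.5
eef_pos: [444.8, 256.4, 67.4]
ee_rot: [-0.0, 0.816, 0.578, -0.0]
force: [-0.2, 0.3, 0.2]
grip_width: 0.587
grip_force: 6.2
time_s: 23.3
eef_pos: [445.1, 256.5, 68.2]
ee_rot: [0.0, 0.816, 0.578, 0.0]
force: [0.2, -0.5, 2.6]
grip_width: 0.508
grip_force: 41.0
time_s: 24.1
eef_pos: [445.2, 256.5, 210.3]
ee_rot: [0.0, 0.816, 0.578, 0.001]
force: [-0.2, 0.2, -2.2]
grip_width: 0.51
grip_force: 40.8
time_s: 24.9
eef_pos: [444.9, 256.5, 217.9]
ee_rot: [-0.0, 0.816, 0.578, -0.0]
force: [0.6, -0.2, -0.4]
grip_width: 0.509
grip_force: 40.8
pos [444.9 256.5 217.9] yaw -19.3 tilt [-0.01 -0.  ] turn -0.0 shift [-0.01  0.03  0.72] t 24.9 j [0.29 0.27 1.5  0.   1.37 0.63] w 43.5 gf 40.8
exp plug bottom (np.float64(373.05652740085736), np.float64(300.84857071022634)) top (np.float64(377.10993374417797), np.float64(281.21297991798497))
```

View pics/f.png

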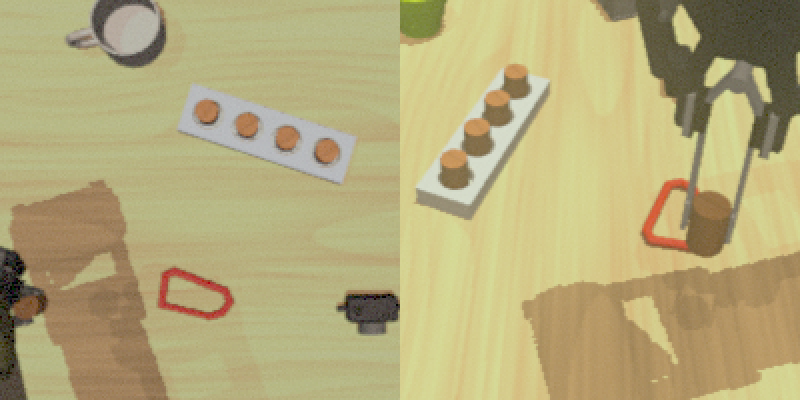

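All four pockets now hold upright plugs, with the placed one at (207,112) in the top view and (453,170) in the side view. The second spare is held in the tongs at (710,222), its underside about 150 mm above the shelf.

```bash
python3 -c "
from rig import *
print(finish_job())"
```

```text
the job is handed in; nothing more can be done
None
```

I handed the job in at about 25 s: one spare plug stands upright in the tray's empty pocket, and the other is held still in the tongs with its underside about 15 cm above the shelf.

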